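# Close the nougat frame with the straightedge

## Task

The three-sided steel casting frame on the counter has to be closed for the next batch. First take the small jar out of its open side and set it down upright on the round wooden board, then slide the wide aluminium straightedge flat along the counter, never lifting it, until its long edge lies flush against the ends of both side bars and covers them both completely. Do not tip the jar or let it drop, and leave everything else on the counter where it stands.

Things in the scene. Friction and masses are not known exactly. Their poses are not given: they have to be found in the camera images.
- frame: three-sided (U-shaped) steel frame fixed to the counter, bars 20 mm wide, 25 mm high. Origin on the counter, middle of the open side, in the plane of the two bar ends; x along the open side, y points out of the opening. Side bars centred at x = -75 and +75 mm, from y = 0 back to -130 mm; back bar at y = -130 to -150 mm. Outside width 170 mm, inside 130 mm; paper sheet inside
- straightedge: loose flat aluminium straightedge, a plain rectangular plate 220 mm long (x), 95 mm wide (y) and 16 mm thick (z), about 0.7 kg, lying flat on the counter outside the open side of the frame; too wide to grasp. Origin at the centre of its underside. Both long edges are alike
- jar: loose straight glass jar with a steel lid, 48 mm diameter, 95 mm high, about 0.2 kg, standing in the open side of the frame. Origin at the centre of its underside, z up
- board: round wooden serving board, 170 mm diameter, 14 mm thick, fixed flat on the counter at the left or the right of the frame. Origin at the centre of its underside; its top is at z = 14 mm
- cup: bystander: loose white espresso cup without handle, 56 mm diameter at the rim, 55 mm high, standing on the round board off its centre. Origin at the centre of its underside
- terminal: bystander: black card terminal lying on the counter, 160 mm (x) by 78 mm (y), 30 mm high. Origin at the centre of its underside
- can: bystander: drinks can, 66 mm diameter, 115 mm high, standing beyond the frame. Origin at the centre of its underside
- dispenser: bystander: amber glass dispenser bottle, 60 mm diameter, 130 mm high, standing on the robot's side of the frame. Origin at the centre of its underside
- spatula: bystander: spatula 200 mm long lying beside the frame on its far side. Origin at the middle of its underside; x runs along it
- mug: bystander: white mug, 80 mm diameter, 90 mm high, handle to its +y, standing beyond the far end of the straightedge. Origin at the centre of its underside
- tamper: bystander: coffee tamper with a round steel foot 56 mm in diameter and a wooden knob, 85 mm high, standing beside the frame near its back bar, on the robot's side. Origin at the centre of its underside
Not all that is in view belongs to the job. Of the things shaped like the frame, the steel one is meant.

How it is judged:
By the outcome, as a careful person would: the job done as asked, in the order asked, and still so for the second after the job is handed in, with the robot touching nothing.
It also fails if it takes over 64 s, if anything falls off the work surface, if the arm or the gripper's body presses on something with over 40 N, if the wrist force passes 120 N, or if a joint passes its speed limit or range.

## Robot

A 7-joint arm with a two-finger parallel gripper is mounted at the origin on the work surface. World frame = base frame: x ahead of the robot, y to its left, z up, the work surface at z = 0. Lengths are in m, angles in rad, forces in N, time in s.
With the tool pointing down it reaches from about 0.425 to 1.025 m from the base axis. Payload 9.4 kg.
Tool frame: the origin (TCP) lies on the centre line of the jaws, within the pads' length; the fingertips stand ahead of it and the grasp point (between the pads) lies 5 mm behind it (arm.tip_reach is the z of the fingertips in the tool frame, in m); z points along the fingers, x is the direction in which the jaws open and shut, and the axes are right-handed (so a half turn about z gives the same grasp; the last joint's range is limited). The gripper opens to 93 mm and grips with 3 to 60 N. Pads are 15 mm wide; open, the fingers measure 128 mm over their backs; the gripper's body (75 mm by 188 mm) begins 65 mm behind the grasp point.
Start: joints at [-1.312, 0.599, -0.003, 1.599, 0.002, 0.943, -0.08], TCP at [0.239, 0.685, 0.233] pointing down, gripper open.
Joint ranges: [-2.57, 2.57], [-0.35, 1.97], [-1.29, 1.29], [0.11, 2.56], [-1.05, 4.19], [0.11, 1.86], [-2.63, 2.63]. Speed limits (rad/s): [2.22, 2.22, 3.01, 3.01, 3.14, 3.14, 3.14].

## Interface

Orientations are given as a unit quaternion [w, x, y, z].
In Python, from bench import arm, hand, solver, status, camera, order, nets gives the robot as it stands. Calls block until the motion is done:
- arm.move_ptp(position, orientation): joint-space move of the TCP to a pose.
- arm.movel(position, rotation=None, v=0.15, stop_force=None): straight line of the TCP; rotation=None keeps the orientation; v is the mean speed in m/s. With stop_force (N) it stops when the force on the tool has changed by that much, and returns True; else False.
- arm.move_joints(angles): joint-space move.
- hand.set_gripper(opening, effort=None): finger opening in m; effort is the grip in N (None keeps the last); returns when the fingers have stopped.
- arm.sleep(seconds).
- solver.ik(position, orientation): joint angles nearest the present ones, or None.
- status.get_obs(): the state.
- camera(name): name is "side" or "top" or "wrist"; returns a dict with "img" (420x560x3 uint8, blue, green, red), "depth" (420x560 float32, m along the optical axis (not along the pixel's ray), 0 where there is no reading), "fx", "fy", "cx", "cy" (pixels), "k1" (the pictures are not rectified: a ray, as slopes to the right and down, at radius r is drawn at 1 + k1 r^2 times it, then the intrinsics apply), "extrinsics" (4x4, takes a point from camera to world coordinates). Camera axes: x right, y up, looking along -z (the intrinsics and any distortion apply to the point x, -y, -z); pixel columns grow to the right and rows downward; lengths in m; the calibration is good to about 2 mm. A picture is of the moment at which its call begins.
A pose or a line that the arm cannot do raises arm.IKError and nothing moves.
- order.finish_job(): hands the job in, once; it reports no verdict.
Trained networks look in the newest picture that a camera, given by its name, has taken for a name from the list of things; names that differ only in an ending like _2 or _b are one class to them, and where a whole thing is asked for, a point or a joint stands for the part that bears it (a point fixed in the world has none). Each returns a list of dicts, best first, with "score" (0 to 1); they miss things now and then, are a little off and sometimes report something else, mostly with a low value. They report only what shows in the picture. A call takes as long as a camera call. They do not tell look-alikes from the thing itself.
- nets.find_in(camera, thing): "pixel" ([column, row] in pixels, amid what is visible of it).
- nets.trace(camera, thing): "mask" (420x560 bool, what is visible of it) and "pixel" ([column, row] in pixels, amid what is visible of it).
The state is a dict: "t": time; "q": joint angles; "joint_velocities": joint speeds; "joint_torque": joint torques, N m; "eef_pos": TCP position; "ee_rot": TCP orientation; "force": force on the tool from outside, world axes, zero at the start; "wrist_torque": the same for the moment, N m; "finger_gap": finger opening in m.
Only numpy, scipy, OpenCV 4.12 (cv2) and the standard library are available. Lean on these libraries where they do the work, as an engineer would, in place of code of your own. Each camera call takes 0.05 s, during which the arm holds its last target.

## Working session

There is one attempt and no reset: what is moved stays moved. The work goes in short steps, each a Python script; the robot and the scene stay as the last script left them, time stands still between calls to the robot, and variables do not carry over. Pictures are saved under pics/ and viewed, and the job is handed in when it is done.

```bash
ls; mkdir -p pics
python3 - <<'E'
from bench import arm,hand,solver,status,camera,order,nets
import cv2,numpy as np
o=status.get_obs();print(o['t'],o['eef_pos'],o['ee_rot'],arm.tip_reach,o['finger_gap'])
for n in ["side","top","wrist"]:
    c=camera(n);cv2.imwrite(f"pics/{n}0.png",c['img']);print(n,c['fx'],c['cx'],c['cy'],c['k1'],np.round(c['extrinsics'],3).tolist())
print(status.get_obs()['t'])
E
```

```text
pics
0.0 [0.23875652 0.68408036 0.23179356] [ 4.72632990e-04  8.15315645e-01  5.79016278e-01 -5.70756426e-04] 0.014 0.09300202096944023
side 453.84905854917554 276.1520475486316 210.89031636778162 -0.04256794227771236 [[0.987, 0.09, -0.134, 0.326], [-0.162, 0.554, -0.817, -0.942], [0.001, 0.828, 0.561, 0.677], [0.0, 0.0, 0.0, 1.0]]
top 411.5368814920221 277.4922578910016 207.7492845671133 -0.09193061598404267 [[-0.013, 0.998, -0.062, 0.455], [-1.0, -0.014, -0.009, -0.013], [-0.01, 0.062, 0.998, 1.026], [0.0, 0.0, 0.0, 1.0]]
wrist 375.8291085495066 281.00015651704155 203.96272847852546 -0.05060830373452413 [[0.33, -0.907, -0.261, 0.167], [0.944, 0.317, 0.092, 0.71], [-0.0, -0.277, 0.961, 0.383], [0.0, 0.0, 0.0, 1.0]]
0.15
```

View pics/top0.png

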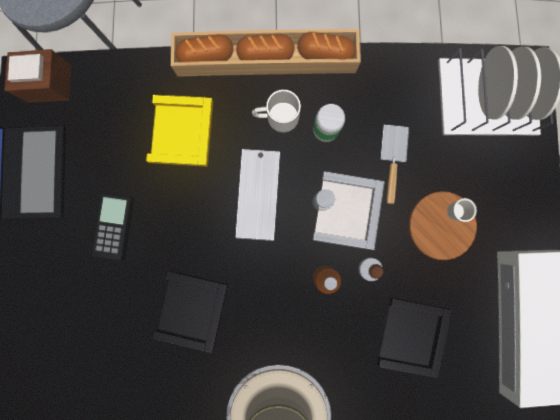

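View pics/side0.png

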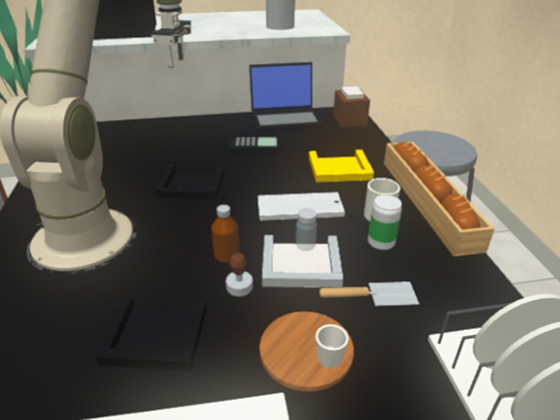

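The four frame-shaped candidates in the top view are grey steel (348,210), with the jar at (325,200), yellow (181,130), black (190,312) and black (415,337). I choose the grey one and check it in a crop, then measure.

```bash
cat > h.py <<'E'
from bench import arm,hand,solver,status,camera,order,nets
import cv2,numpy as np
def rays(c,px):
    K=np.array([[c['fx'],0,c['cx']],[0,c['fy'],c['cy']],[0,0,1.]])
    u=cv2.undistortPoints(np.array(px,float).reshape(-1,1,2),K,np.array([c['k1'],0,0,0,0.])).reshape(-1,2)
    return np.c_[u[:,0],-u[:,1],-np.ones(len(u))]
def onplane(c,px,z):
    d=rays(c,px)@c['extrinsics'][:3,:3].T;o=c['extrinsics'][:3,3]
    return o+d*((z-o[2])/d[:,2])[:,None]
def cloud(c,mask):
    r,q=np.nonzero(mask&(c['depth']>0))
    p=rays(c,np.c_[q,r])*c['depth'][r,q][:,None]
    return p@c['extrinsics'][:3,:3].T+c['extrinsics'][:3,3]
def project(c,P):
    E=np.linalg.inv(c['extrinsics']);p=np.atleast_2d(P)@E[:3,:3].T+E[:3,3]
    x=p[:,0]/-p[:,2];y=-p[:,1]/-p[:,2];s=1+c['k1']*(x*x+y*y)
    return np.c_[c['fx']*x*s+c['cx'],c['fy']*y*s+c['cy']]
E
python3 - <<'E'
from h import *
import pickle
c=camera("top")
cv2.imwrite("pics/crop1.png",cv2.resize(c['img'][100:310,220:490],None,fx=2.9,fy=2.8,interpolation=cv2.INTER_CUBIC))
S={}
for n in ["frame","straightedge","jar","board","cup","can","mug","dispenser","tamper","spatula"]:
    r=nets.trace("top",n)
    print(n,[(round(k['score'],2),np.round(k['pixel']).tolist(),int(k['mask'].sum())) for k in r[:4]])
    for k in r[:2]:
        if n=='frame' and abs(k['pixel'][0]-348)>30: continue
        P=cloud(c,k['mask']);print('   med',np.round(np.median(P,0),3),'zmax',np.round(np.percentile(P[:,2],[5,50,95]),3))
    S[n]=r
pickle.dump((c,S),open('s0.pkl','wb'));print(status.get_obs()['t'])
E
```

```text
frame [(0.92, [180.0, 132.0], 3958), (0.82, [190.0, 313.0], 4206), (0.81, [350.0, 214.0], 4074), (0.79, [414.0, 336.0], 4394)]
straightedge [(0.94, [257.0, 189.0], 3439)]
   med [0.552 0.045 0.016] zmax [0.012 0.016 0.019]
jar [(0.57, [322.0, 200.0], 382)]
   med [ 0.531 -0.11   0.094] zmax [0.031 0.094 0.097]
board [(0.91, [439.0, 226.0], 3175)]
   med [ 0.46  -0.404  0.013] zmax [0.01  0.013 0.016]
cup [(0.56, [460.0, 210.0], 558)]
   med [ 0.505 -0.456  0.046] zmax [0.016 0.046 0.069]
can [(0.61, [330.0, 121.0], 942)]
   med [ 0.706 -0.125  0.113] zmax [0.007 0.113 0.116]
mug [(0.91, [281.0, 113.0], 1314), (0.51, [256.0, 192.0], 3368)]
   med [ 0.758 -0.017  0.036] zmax [0.002 0.036 0.09 ]
   med [0.552 0.045 0.016] zmax [0.013 0.016 0.019]
dispenser [(0.65, [324.0, 280.0], 594)]
   med [ 0.35  -0.112  0.092] zmax [0.044 0.092 0.13 ]
tamper [(0.64, [370.0, 269.0], 428)]
   med [ 0.368 -0.222  0.023] zmax [0.016 0.023 0.085]
spatula [(0.71, [394.0, 149.0], 1198)]
   med [ 0.66  -0.294  0.003] zmax [-0.     0.003  0.019]
0.7
```

View pics/crop1.png

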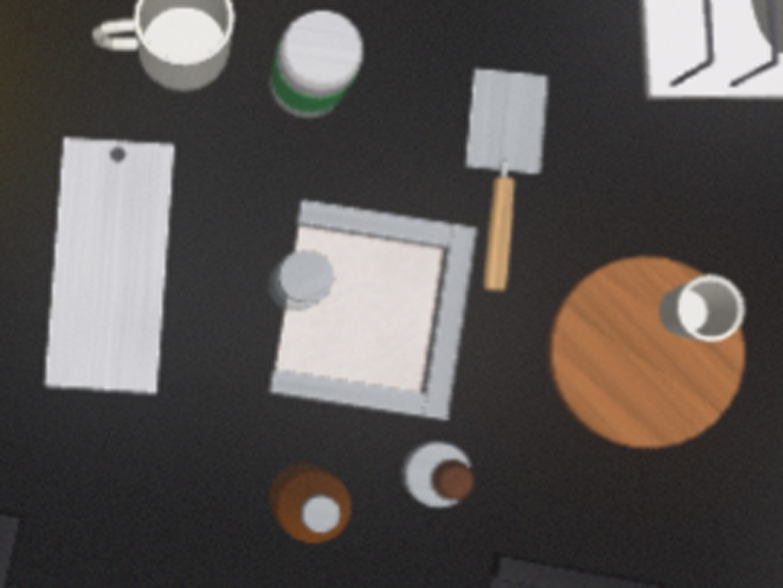

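The crop confirms the grey steel frame, opening left in the image (+y), with the jar in its mouth. Next I fit the poses.

Run:
```python
from h import *
import pickle
c,S=pickle.load(open('s0.pkl','rb'))
def rect(mask,z,name):
    cs,_=cv2.findContours(mask.astype(np.uint8),cv2.RETR_EXTERNAL,cv2.CHAIN_APPROX_NONE)
    k=max(cs,key=cv2.contourArea).reshape(-1,2)
    W=onplane(c,k,z)[:,:2]
    r=cv2.minAreaRect((W*1000).astype(np.float32));print(name,r,np.round(cv2.boxPoints(r)).tolist())
    return r
fm=[k for k in S['frame'] if abs(k['pixel'][0]-350)<20][0]['mask']
sm=S['straightedge'][0]['mask']
v=c['img'].copy();v[fm]=(0,0,255);v[sm]=(0,255,0);v[S['jar'][0]['mask']]=(255,0,0);v[S['board'][0]['mask']]=(255,255,0);v[S['cup'][0]['mask']]=(255,0,255)
cv2.imwrite("pics/m1.png",cv2.resize(v[100:310,220:490],None,fx=2.9,fy=2.8,interpolation=cv2.INTER_NEAREST))
rect(fm,.025,'frame');rect(sm,.016,'se')
for n,z0 in (('jar',.088),('can',.105),('cup',.045),('dispenser',.12),('mug',.08),('tamper',.07)):
    P=cloud(c,S[n][0]['mask']);T=P[P[:,2]>z0];(x,y),rr=cv2.minEnclosingCircle((T[:,:2]*1000).astype(np.float32));print(n,x,y,rr,len(T))
P=cloud(c,S['board'][0]['mask']);
r=rect(S['board'][0]['mask'],.014,'board')
```

```text
frame ((508.23272705078125, -176.45895385742188), (152.50091552734375, 176.2348175048828), 80.05528259277344) [[408.0, -236.0], [582.0, -267.0], [608.0, -117.0], [435.0, -86.0]]
se ((553.655517578125, 44.837913513183594), (96.3700942993164, 222.22547912597656), 85.44629669189453) [[439.0, 6.0], [661.0, -12.0], [668.0, 84.0], [447.0, 102.0]]
jar 533.4441528320312 -113.57495880126953 21.394636154174805 281
can 715.0015258789062 -127.8973159790039 31.768932342529297 590
cup 503.77081298828125 -448.0326232910156 28.435367584228516 287
dispenser 345.2602233886719 -117.6622314453125 13.809768676757812 135
mug 750.5516357421875 -17.07246208190918 43.658424377441406 235
tamper 364.2294921875 -228.09808349609375 16.785280227661133 169
board ((469.1502990722656, -414.36505126953125), (171.3656463623047, 164.15101623535156), 88.7387466430664) [[385.0, -498.0], [549.0, -502.0], [553.0, -331.0], [389.0, -327.0]]
```

View pics/m1.png

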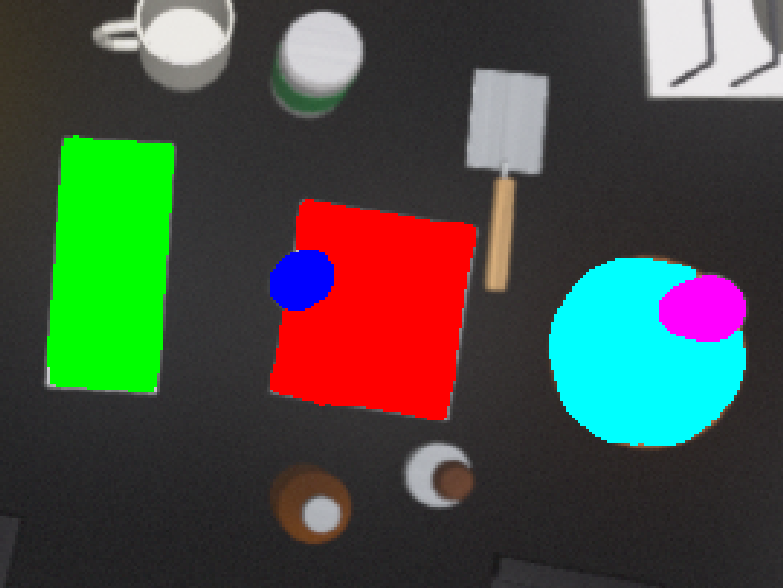

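```bash
cat >> h.py <<'E'
def Q(a): return [0,float(np.cos(a/2)),float(np.sin(a/2)),0]
def say(*a): 
    o=status.get_obs();print('t',round(o['t'],2),'tcp',np.round(o['eef_pos'],4),'F',np.round(o['force'],1),'gap',round(o['finger_gap'],4),*a)
E
python3 - <<'E'
from h import *
import pickle
for a in (45,-135):
    for p in ([.533,-.113,.25],[.533,-.113,.055],[.436,-.384,.2],[.436,-.384,.07]):
        q=solver.ik(p,Q(np.radians(a)));print(a,p,None if q is None else np.round(q,2))
arm.move_ptp([.533,-.113,.25],Q(np.radians(45)))
say()
c=camera("wrist");cv2.imwrite("pics/w1.png",c['img'])
r=nets.trace("wrist","jar");
c2=camera("top");r2=None
pickle.dump((c,r),open('s1.pkl','wb'))
for k in r[:2]:
    P=cloud(c,k['mask']);T=P[P[:,2]>.088];print(k['score'],k['pixel'],len(T),np.percentile(P[:,2],[5,50,95]))
    if len(T)>20: print(cv2.minEnclosingCircle((T[:,:2]*1000).astype(np.float32)))
say()
E
```

```text
45 [0.533, -0.113, 0.25] [-0.18  0.38  0.39  2.01 -0.2   0.79  1.11]
45 [0.533, -0.113, 0.055] [ 0.13  0.65 -0.03  2.14  0.05  0.34  0.84]
45 [0.436, -0.384, 0.2] [ 0.15  0.56  0.71  2.   -0.52  0.77  1.96]
45 [0.436, -0.384, 0.07] [ 0.93  0.69 -0.45  2.04  0.58  0.54  0.85]
-135 [0.533, -0.113, 0.25] [-0.61  0.59  1.12  2.03 -0.67  0.94 -1.49]
-135 [0.533, -0.113, 0.055] [-0.35  0.79  0.72  2.17 -1.04  0.58 -1.19]
-135 [0.436, -0.384, 0.2] [-0.04  0.73  1.11  2.01 -0.82  0.95 -0.85]
-135 [0.436, -0.384, 0.07] [ 0.17  0.79  0.73  2.09 -0.93  0.63 -0.8 ]
t 3.68 tcp [ 0.5333 -0.1122  0.2499] F [ 0.8  0.7 -0.1] gap 0.093
0.85 [279.0, 184.8] 1925 [0.02708459 0.09382451 0.09527895]
((533.253173828125, -113.52120971679688), 21.44295883178711)
t 3.83 tcp [ 0.5332 -0.1125  0.2499] F [0.9 0.2 0.3] gap 0.0932
```

View pics/w1.png

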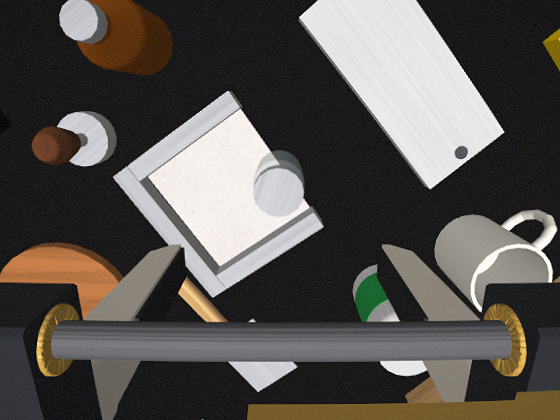

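The wrist view shows the jar at (279,185) in the frame's mouth, and its position agrees with the top view. Now I grasp it.

Run:
```python
from h import *
q=Q(np.radians(45))
print(arm.movel([.5333,-.1135,.052],v=.15,stop_force=15));say()
hand.set_gripper(.03,20);say()
arm.sleep(.1)
c=camera("side");cv2.imwrite("pics/s1.png",c['img'])
```

```text
False
t 5.3 tcp [ 0.5337 -0.1136  0.0526] F [ 0.4 -0.3 -0.7] gap 0.0927
t 6.08 tcp [ 0.5332 -0.1136  0.052 ] F [ 0.1 -1.   0.5] gap 0.0479
```

View pics/s1.png

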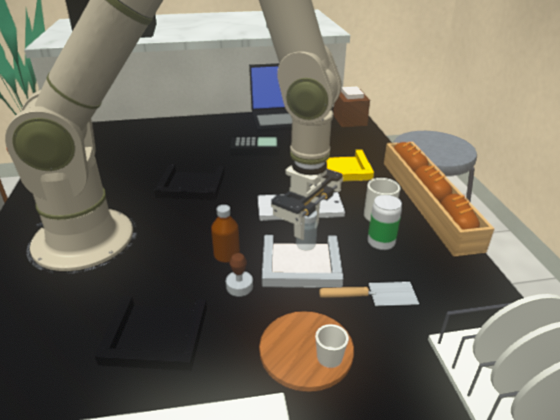

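Run:
```python
from h import *
arm.movel([.5333,-.1135,.22],v=.12)
arm.movel([.437,-.385,.22],v=.18);say()
arm.movel([.437,-.385,.085],v=.12);say()
c=camera("side");cv2.imwrite("pics/s2.png",c['img'][230:420,200:420])
print(arm.movel([.437,-.385,.0645],v=.03,stop_force=4));say()
```

```text
t 9.53 tcp [ 0.4375 -0.384   0.2199] F [ 0.5 -0.3 -1.8] gap 0.0478
t 10.81 tcp [ 0.4373 -0.3853  0.0856] F [-0.1 -0.4 -1.2] gap 0.0479
True
t 11.47 tcp [ 0.4366 -0.3851  0.0657] F [-0.3  0.3  4.3] gap 0.0477
```

View pics/s2.png

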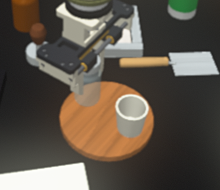

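Run:
```python
from h import *
hand.set_gripper(.072,20);say()
arm.movel([.437,-.385,.25],v=.15);say()
c=camera("side");cv2.imwrite("pics/s3.png",c['img'][230:420,200:420])
c=camera("wrist");cv2.imwrite("pics/w2.png",c['img'])
r=nets.trace("wrist","jar")
for k in r[:2]:
    P=cloud(c,k['mask']);T=P[P[:,2]>.1];print(k['score'],k['pixel'],len(T),np.percentile(P[:,2],[5,50,95]))
    if len(T)>20: print(cv2.minEnclosingCircle((T[:,:2]*1000).astype(np.float32)))
```

```text
t 12.1 tcp [ 0.4365 -0.3845  0.0654] F [-0.3 -0.9 -0.5] gap 0.0718
t 13.48 tcp [ 0.4367 -0.3847  0.2492] F [0.6 0.1 0.1] gap 0.0723
0.57 [283.4, 187.3] 2121 [0.04467081 0.1078203  0.10922762]
((437.36871337890625, -384.2432861328125), 21.383764266967773)
```

View pics/w2.png

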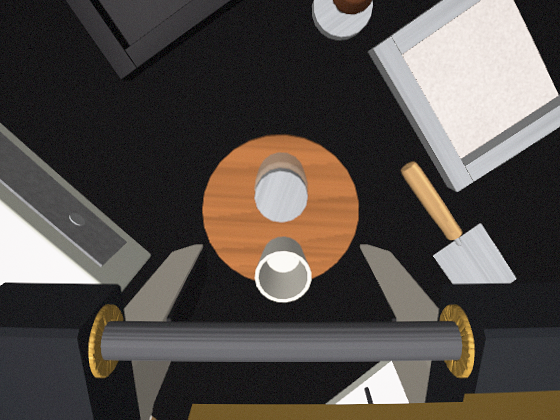

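View pics/s3.png

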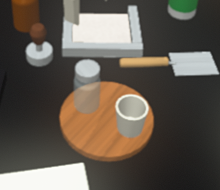

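Jar stands upright on the board, clear of the cup (lid at z=0.109). Next I look at the straightedge and frame from the push side.

Run:
```python
from h import *
import pickle
a=np.radians(-10)
for p in ([.555,.13,.25],[.555,.13,.02],[.53,.0,.02]):
    q=solver.ik(p,Q(a));print(p,None if q is None else np.round(q,2))
arm.move_ptp([.545,.11,.26],Q(a));hand.set_gripper(.093);say()
c=camera("wrist");cv2.imwrite("pics/w3.png",c['img'])
r=nets.trace("wrist","straightedge");f=nets.trace("wrist","frame")
ct=camera("top")
pickle.dump((c,r,f,ct),open('s2.pkl','wb'))
print([(k['score'],k['pixel']) for k in r+f])
```

```text
[0.555, 0.13, 0.25] [-0.76  0.45  0.61  1.97 -0.34  0.83 -0.13]
[0.555, 0.13, 0.02] [-0.59  0.77  0.4   2.12 -0.77  0.4   0.26]
[0.53, 0.0, 0.02] [-0.32  0.74  0.32  2.2  -0.77  0.31  0.49]
t 16.06 tcp [0.545 0.11  0.26 ] F [-0.   0.4  0.6] gap 0.0933
[(0.56, [297.3, 221.5]), (0.83, [428.0, 45.1]), (0.61, [46.0, 123.8]), (0.59, [288.2, 380.9])]
```

View pics/w3.png

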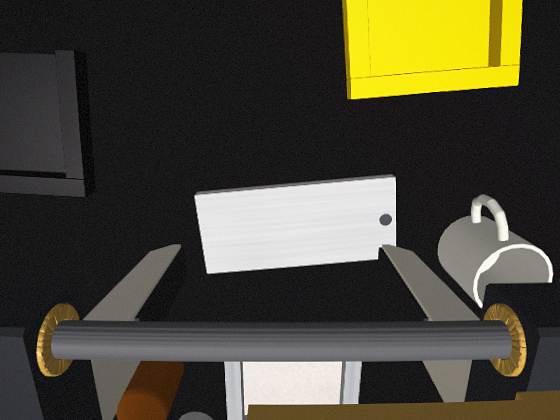

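Run:
```python
from h import *
import pickle
c,_=pickle.load(open('s1.pkl','rb'));c3,r,f,ct=pickle.load(open('s2.pkl','rb'))
def sub(c,p):
    g=cv2.cvtColor(c['img'],cv2.COLOR_BGR2GRAY);p=np.array(p,np.float32).reshape(-1,1,2)
    return cv2.cornerSubPix(g,p,(4,4),(-1,-1),(3,50,.01)).reshape(-1,2)
P=onplane(c,[(232,93),(322,212),(114,178)],.025)*1000
print(np.round(P,1),np.linalg.norm(P[0]-P[1]),np.linalg.norm(P[0]-P[2]))
d=P[1]-P[0];print('frame x angle',np.degrees(np.arctan2(d[1],d[0])))
d=P[0]-P[2];print('y angle-90',np.degrees(np.arctan2(d[1],d[0]))-90, 'mid',(P[0]+P[1])/2)
k=[(207,273),(379,259),(395,178),(196,195)]
P=onplane(c3,k,.016)*1000;print(np.round(P,1));
W=onplane(c3,np.argwhere(r[0]['mask'])[:,::-1],.016)[:,:2]*1000
print(cv2.minAreaRect(W.astype(np.float32)))
v=np.hstack([cv2.resize(c['img'][80:310,100:340],None,fx=3.2,fy=2.6)])
cv2.imwrite('pics/z1.png',v)
cv2.imwrite('pics/t2.png',ct['img'])
```

```text
[[ 444.   -88.1   25. ]
 [ 592.9 -109.2   25. ]
 [ 414.8 -235.5   25. ]] 150.33267218177818 150.29297487583472
frame x angle -8.044108256699731
y angle-90 -11.211259204583243 mid [518.43686366 -98.63453848  25.        ]
[[440.4   7.7  16. ]
 [638.7  -9.7  16. ]
 [665.5  81.9  16. ]
 [449.9 100.8  16. ]]
((552.6937866210938, 47.262939453125), (98.19731140136719, 218.78965759277344), 85.05464172363281)
```

View pics/z1.png

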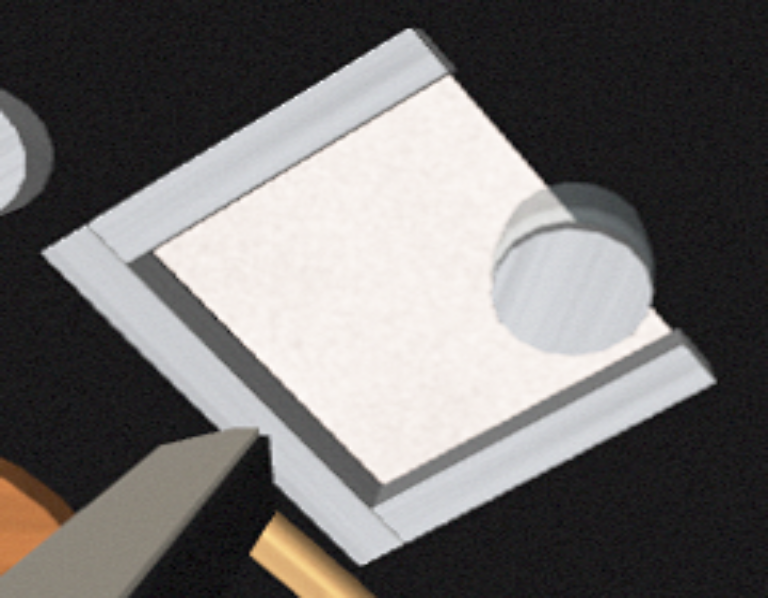

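View pics/t2.png

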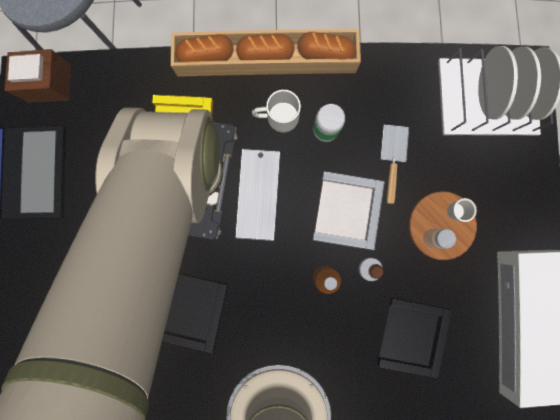

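Run:
```python
from h import *
import pickle
from scipy.optimize import least_squares
c,_=pickle.load(open('s1.pkl','rb'))
px=np.array([(228.1,90.8),(323.4,226.5),(213.1,297.7),(113.4,176.9)])
P=onplane(c,px,.025)[:,:2]*1000;print(np.round(P,1))
M=np.array([(-85,0),(85,0),(85,-150),(-85,-150)])
def tf(p): 
    R=np.array([[np.cos(p[2]),-np.sin(p[2])],[np.sin(p[2]),np.cos(p[2])]]);return M@R.T+p[:2]
s=least_squares(lambda p:(tf(p)-P).ravel(),[520,-100,-.17]);x=s.x;print('frame',x[:2],np.degrees(x[2]),np.round(s.fun,1))
a=x[2];xf=np.array([np.cos(a),np.sin(a)]);yf=np.array([-np.sin(a),np.cos(a)])
for pc in ([553.6,44.8],[552.7,47]): d=np.array(pc)-x[:2];print('plate in frame',d@xf,d@yf)
np.save('frame.npy',x)
```

```text
[[ 439.9  -89.3]
 [ 605.7 -119.1]
 [ 580.  -265.2]
 [ 413.6 -235.1]]
frame [ 523.05619513 -103.36279661] -10.185123287870674 [-0.5  0.9  1.1  0.7  0.2 -0.8 -0.8 -0.9]
plate in frame 3.8629746204874915 151.22901753167156
plate in frame 2.58813300280939 153.2352026801152
```

```bash
cat >> h.py <<'E'
X=np.load('frame.npy')
def W(u,v,z):
    a=X[2];return [(X[0]+u*np.cos(a)-v*np.sin(a))/1000,(X[1]+u*np.sin(a)+v*np.cos(a))/1000,z]
E
python3 - <<'E'
from h import *
a=X[2]
arm.movel(W(2,238,.2),rotation=Q(a),v=.2)
print(arm.movel(W(2,238,.019),v=.12,stop_force=8));say()
print(arm.movel(W(2,180,.019),v=.08,stop_force=15));say()
c=camera("wrist");cv2.imwrite("pics/w4.png",c['img'])
c=camera("side");cv2.imwrite("pics/s4.png",cv2.resize(c['img'][130:330,200:420],None,fx=2.5,fy=2.5))
E
```

```text
False
t 18.4 tcp [0.5674 0.1306 0.0196] F [-1.   0.1 -0.1] gap 0.0932
False
t 19.27 tcp [0.5566 0.073  0.0189] F [-0.1 -0.3  1.2] gap 0.0934
```

View pics/w4.png

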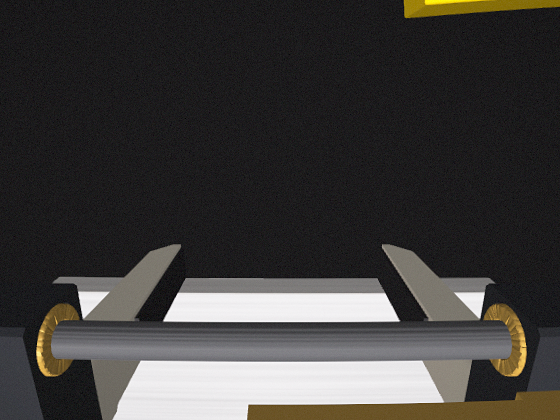

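View pics/s4.png

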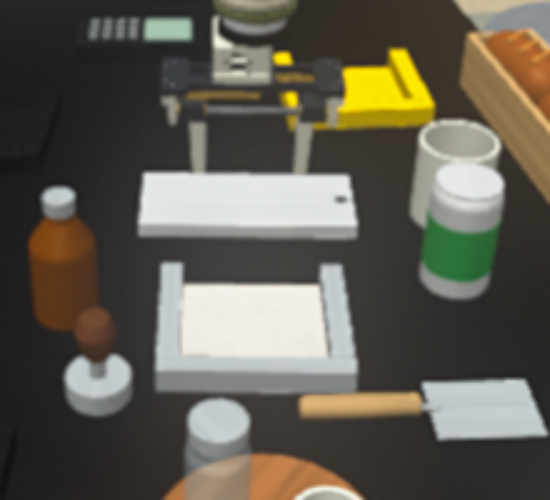

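The straightedge is square to the gripper and parallel to the bar ends. I continue with the push.

Run:
```python
from h import *
print(arm.movel(W(2,116,.019),v=.08,stop_force=15));say()
print(arm.movel(W(2,93,.019),v=.02,stop_force=14));say()
arm.sleep(.2);say()
c=camera("side");cv2.imwrite("pics/s5.png",cv2.resize(c['img'][150:300,210:400],None,fx=4,fy=4))
```

```text
False
t 20.32 tcp [0.5457 0.0103 0.0191] F [ 0.2 -0.6 -1.1] gap 0.0933
True
t 21.1 tcp [ 0.5432 -0.003   0.0188] F [0.4 2.7 1. ] gap 0.0928
t 21.3 tcp [ 0.5429 -0.0028  0.0186] F [-0.3  0.2  0.1] gap 0.093
```

View pics/s5.png

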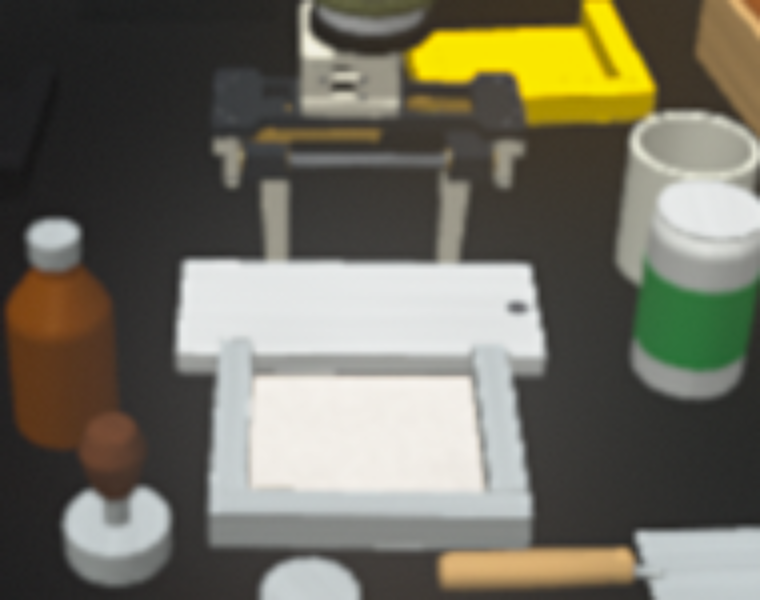

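Run:
```python
from h import *
for u,f in ((2,20),(2,20)):
    print(arm.movel(W(u,90,.019),v=.02,stop_force=f));say()
o=status.get_obs()['eef_pos']*1000-np.array([X[0],X[1],0]);a=X[2]
print('yf',-o[0]*np.sin(a)+o[1]*np.cos(a))
arm.movel(W(2,150,.019),v=.1)
arm.movel(W(2,150,.3),v=.2)
arm.movel(W(2,230,.3),v=.2);say()
c=camera("top");cv2.imwrite("pics/t5.png",cv2.resize(c['img'][130:270,220:420],None,fx=4,fy=4,interpolation=cv2.INTER_CUBIC))
c=camera("side");cv2.imwrite("pics/s6.png",c['img'])
```

```text
True
t 21.75 tcp [ 0.5428 -0.0028  0.0184] F [1.2 3.  1.9] gap 0.0927
True
t 22.12 tcp [ 0.5427 -0.0027  0.0183] F [0.7 2.5 2.8] gap 0.0932
yf 102.51082128860865
t 24.85 tcp [0.5654 0.1223 0.2994] F [ 0.4 -1.1  0.5] gap 0.093
```

View pics/t5.png

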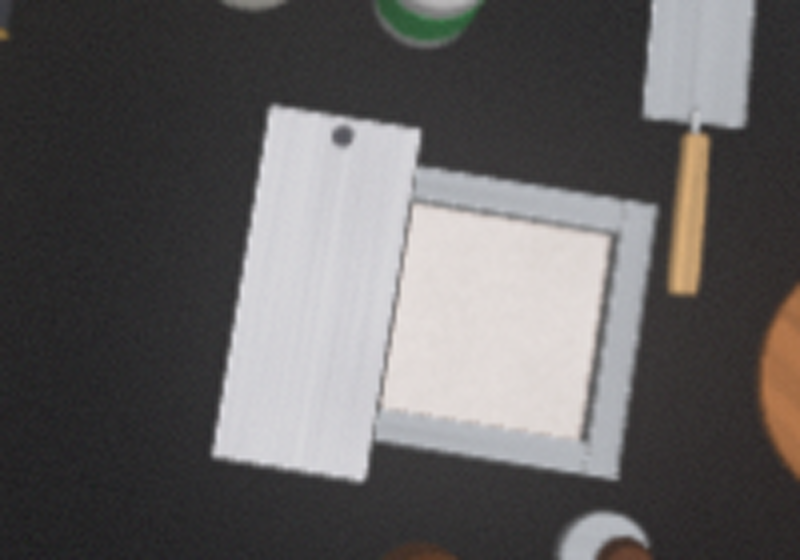

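View pics/s6.png

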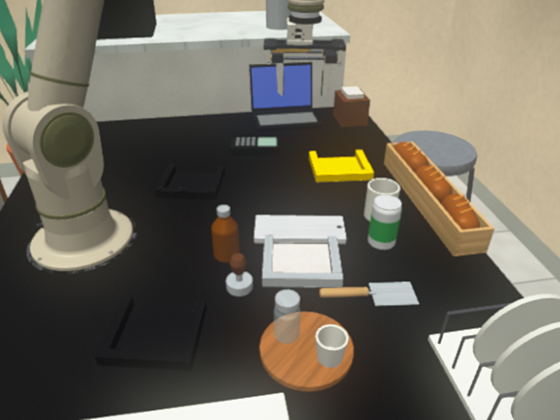

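The top view shows the long edge against both bar ends, from (416,168) to (376,440) in the crop, with overhang at both ends. I take one close wrist look at the seams.

Run:
```python
from h import *
arm.move_ptp(W(0,-115,.25),Q(X[2]));say()
c=camera("wrist");cv2.imwrite("pics/w6.png",c['img'])
p=project(c,np.array([W(u,0,.02) for u in (-75,75)]));print(p)
t=[]
for q in p.astype(int):
    t.append(cv2.resize(c['img'][max(q[1]-35,0):q[1]+35,max(q[0]-35,0):q[0]+35],(390,390),interpolation=cv2.INTER_CUBIC))
cv2.imwrite("pics/w6z.png",np.hstack(t))
```

```text
t 26.26 tcp [ 0.5034 -0.2155  0.25  ] F [ 1.3  0.1 -0.3] gap 0.093
[[201.692638    58.07445973]
 [358.10514595  58.19947968]]
```

View pics/w6z.png

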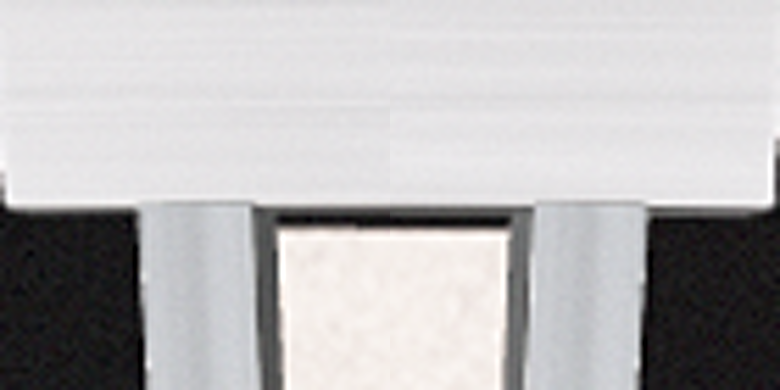

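View pics/w6.png

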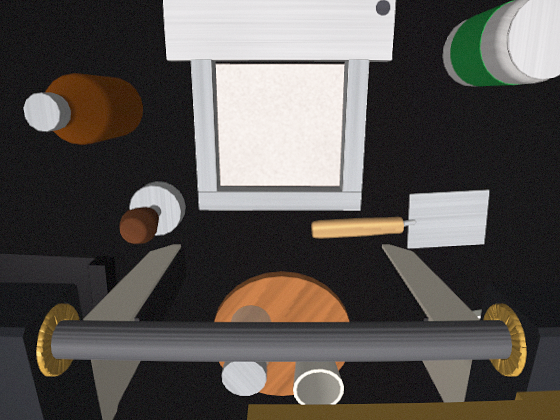

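Run:
```python
from h import *
order.finish_job();say()
```

```text
the job is handed in; nothing more can be done
the job is handed in; nothing more can be done
```

I moved the jar onto the round board, then pushed the straightedge flat along the counter until it closed the steel frame. I handed the job in after about 26 s of robot time, and no verdict came back.

- **Jar:** it stands upright on the board, clear of the cup. The lid measured 0.109 m high, as expected for a 95 mm jar on a 14 mm board.
- **Straightedge:** I pushed its back edge with both open fingers. It came up against the frame and stopped at the same place (within about 0.3 mm) in three pushes with 14 to 20 N stop limits.
- **Fit:** the top, side and close wrist pictures show no gap at either bar end. The straightedge sticks out past both side bars.
- **Other things:** nothing else looked moved in the before and after pictures. I judged this by eye and did not measure it.

No check failed. The early frame estimates differed by a few millimetres and about 3° until I picked the corners from a close crop. That fit left errors of about 1 mm.

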